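Tighten a lens retaining ring with a two-pin spanner

ROBOT

A 6-joint arm with a two-finger parallel gripper is mounted at the origin on a cart in front of the work surface, level with it; the furniture and walls round the work are solid. World frame = base frame: x ahead of the robot, y to its left, z up, the work surface at z = 0. Lengths are in mm, angles in rad, forces in N, time in s.
With the tool pointing down it reaches from about 350 to 975 mm from the base axis. Payload 17.4 kg.
Tool frame: the origin (TCP) lies on the mounting face of the last link; the fingertips stand 173 mm ahead of it and the grasp point (between the pads) lies 155 mm ahead of it; z points along the fingers, y is the line along which they close (so a half turn about z gives the same grasp; the last joint's range is limited). The gripper opens to 85 mm and grips with 20 to 120 N. Pads are 22 mm wide; open, the fingers measure 114 mm over their backs; the gripper's body (76 mm by 85 mm) begins 54 mm behind the grasp point. The pads swing forward as they close: fully open they stand 13 mm farther back than shut.
Start: joints at [-1.169, 0.116, 1.442, -0, 1.584, -0.038], TCP at [287.379, -610.776, 404.703] pointing down, gripper open.
Joint ranges: [-2.83, 2.83], [-0.83, 2.19], [0.07, 2.5], [-1.14, 4.28], [0.01, 3], [-2.97, 2.97]. Speed limits (rad/s): [1.89, 1.89, 2.22, 3.14, 3.14, 3.14].

INTERFACE

Orientations are given as a unit quaternion [x, y, z, w].
In Python, from station import bot, claw, cams gives the robot as it stands. Calls block until the motion is done:
- bot.reach(position, orientation): joint-space move of the TCP to a pose.
- bot.servo_line(position, v=150, rot=None): straight line of the TCP; rot=None keeps the orientation; v is the mean speed in mm/s.
- bot.move_joints(angles): joint-space move.
- claw.move_gripper(opening, squeeze=None): finger opening in mm; squeeze is the grip in N (None keeps the last); returns when the fingers have stopped.
- bot.sleep(seconds).
- bot.ik(position, orientation): joint angles nearest the present ones, or None.
- cams.get_image(name): name is "side" or "top"; returns a dict with "image" (420x560x3 uint8, red, green, blue), "intrinsics" (3x3 intrinsics, pixels), "distortion" ([k1, k2, p1, p2, k3] as OpenCV has them; the pictures are not rectified), "R" (3x3) and "t" (3): a world point X has camera coordinates R X + t. Camera axes: x right, y down, z forward; pixel columns grow to the right and rows downward; lengths in mm; the calibration is good to about 2 mm. A picture is of the moment at which its call begins. There is no depth.
A pose or a line that the arm cannot do raises bot.Unreachable and nothing moves.
- bot.close_job(): hands the job in; it is judged then, once.
Trained networks look in a picture, given as the dict that the camera call returned (one of the last four; its "shot" number tells which), for a name from the list of things; names that differ only in an ending like _2 or _b are one class to them, and where a whole thing is asked for, a point or a joint stands for the part that bears it (a point fixed in the world has none). Each returns a list of dicts, best first, with "score" (0 to 1); they miss things now and then, are a little off and sometimes report something else, mostly with a low value. They report only what shows in the picture. A call takes as long as a camera call. They do not tell look-alikes from the thing itself.
- cams.silhouettes(picture, target): "region" (420x560 bool, what is visible of it) and "extent" ([left, top, width, height] in pixels, round what is visible of it).
Readings, each from a call of its own:
- bot.read_t(): time.
- bot.read_joints(): joint angles.
- bot.read_qvel(): joint speeds.
- bot.read_joint_efforts(): joint torques, N m.
- bot.read_tool_pos(): TCP position.
- bot.read_tcp_rot(): TCP orientation.
- bot.read_contact_force(): force on the tool from outside, world axes, zero at the start.
- bot.read_torque(): the same for the moment, N m.
- bot.read_grip_width(): finger opening in mm.
- bot.read_gripper_force(): force on a finger pad.
Only numpy, scipy, OpenCV 4.12 (cv2) and the standard library are available. Lean on these libraries where they do the work, as an engineer would, in place of code of your own. Each camera call takes 0.05 s, during which the arm holds its last target. There are 200 camera calls.

TASK

Take the two-pin spanner out of its stand, set its pins into the two holes of the brass retaining ring sunk in the lens holder, and turn the ring clockwise until it comes home, nipping it up to about 0.5 N m: under 0.3 N m leaves the lens loose, over 1 N m cracks it. Feel for the holes gently, without leaning on the ring. Then put the spanner back upright in its stand and let go, leaving the dish, forceps and bottle beside the work where they are.

Things in the scene. Friction and masses are not known exactly. Their poses are not given: they have to be found in the camera images.
- fixture: Lens holder, fixed to the worktop: 112 x 112 x 12 mm aluminium base with a screw at each corner, carrying a dark round barrel, outer diameter 92 mm, rim 52 mm above the worktop, bore 70 mm. The barrel is clamped in the base at an angle A, unknown, -0.4 to 0.4 rad, that does not change. Origin: centre of the base's underside, on the barrel's axis; z up, x and y along the base's sides.
- ring_face (a point): Centre of the brass ring's top face, on the barrel's axis, 42 mm above the worktop, 10 mm below the rim; axes as the base's. Ring: outer diameter 68, inner 41, 9 mm thick, lens in the middle; two opposite through holes, 6.4 mm wide, 27 mm from the axis. From above, the line through the holes is turned from this x axis by A (see fixture) minus the value of joint ring, counterclockwise positive.
- ring (a joint): Turn of the retaining ring in its thread, rad, growing clockwise seen from above; 0 = slack, 1.2 = home on the lens, where it stops. Starts between 0.2 and 0.6, turns stiffly (0.15 N m of friction, so light rubbing does not move it) and stays where it is left; its height does not change.
- seat (a joint): Twist of the lens on its seal under the ring's load, rad, positive clockwise seen from above; a stiff spring of 15 N m per rad, so 0 with no load, 0.02 at 0.3 N m of tightening torque, 0.067 at 1 N m. The ring is carried round with it, and it springs back when the load goes.
- spanner: Two-pin spanner, loose, about 0.2 kg, 104 mm high, upright in its stand: orange flat handle, steel shaft, steel foot bar (60 along x, 18 along y, 10 mm high), under it two pins 4 mm thick, round-ended, 7 mm long, 27 mm either side of the axis along x. Origin midway between the pin tips, z up the shaft. In the ring the foot comes to rest on the ring's face, the pin tips 7 mm below it.
- spanner_grip (a point): Centre of the spanner's orange handle, 83 mm above the pin tips; the handle is 30 mm along x, 16 mm along y (grip it across y) and 42 mm high. Axes as the spanner's.
- spanner_tip (a point): Point midway between the spanner's two pin tips (the spanner's origin). Axes as the spanner's.
- stand: Grey stand, fixed, 86 (x) x 44 (y) x 30 mm high; well in its top, 65 (x) x 23 mm (y), for the spanner's foot, its floor 16 mm above the worktop with an open groove along x for the pins. Origin: centre of the underside, z up. Spanner put away: foot on the well's floor, pin tips 9 mm above the worktop, axis upright at the stand's middle, x along the stand's x, either way round.
- dish: Small round petri dish, 60 mm across, 16 mm high, loose, to be left alone. Origin: centre of the underside.
- forceps: Steel forceps lying flat, 126 x 14 x 8 mm, loose, to be left alone. Origin: centre of the underside.
- amber: Amber bottle with black cap, 50 mm across, 108 mm high, loose, to be left alone. Origin: centre of the underside.
Things that resemble listed ones, but are neither listed nor needed, are in the scene too. Leave any turquoise look-alike of the spanner alone.

How it is judged:
By the outcome, as a careful person would: the job done as asked, in the order asked, and still so for the second after the job is handed in, with the robot touching nothing.
It also fails if it takes over 72 s, if anything falls off the work surface, if the arm or the gripper's body presses on something with over 40 N, if the wrist force passes 120 N, or if a joint passes its speed limit or range.

## Working session

There is one attempt and no reset: what is moved stays moved. The work goes in short steps, each a Python script; the robot and the scene stay as the last script left them, time stands still between calls to the robot, and variables do not carry over. Pictures are saved under pics/ and viewed, at most 10 in all, crops included, and the job is handed in when it is done.

```bash
ls; mkdir -p pics; python3 - <<'E'
from station import bot,claw,cams
import cv2,pickle
for n in("side","top"):
    p=cams.get_image(n); pickle.dump(p,open(f"pics/{n}0.pkl","wb"))
    cv2.imwrite(f"pics/{n}0.png",p["image"][:,:,::-1])
    C=-p["R"].T@p["t"]; print(n,C.round(),p["R"][2].round(2),p["intrinsics"][0,0])
    for k in("fixture","spanner","stand","dish","forceps","amber"):
        print(k,[(round(d["score"],2),d["extent"]) for d in cams.silhouettes(p,k)])
print(bot.read_t(),bot.read_tcp_rot())
E
```

```text
pics
side [269. 838. 711.] [ 0.28 -0.76 -0.59] 508.5528962430523
fixture [(0.84, [235.3, 266.6, 82.7, 68.6])]
spanner [(0.86, [349.9, 177.6, 14.2, 46.7]), (0.78, [297.1, 165.6, 22.2, 36.8])]
stand [(0.78, [288.0, 190.4, 39.5, 21.9])]
dish [(0.92, [320.7, 230.7, 27.9, 20.9])]
forceps []
amber [(0.6, [237.3, 170.0, 18.6, 47.5]), (0.26, [285.4, 189.2, 43.2, 21.9])]
top [ 376.  -16. 1162.] [ 0.18  0.01 -0.98] 494.7871280628331
fixture [(0.62, [161.9, 216.7, 54.9, 52.8])]
spanner [(0.78, [325.1, 212.7, 14.2, 25.8]), (0.6, [314.3, 272.1, 26.4, 13.6]), (0.37, [158.3, 215.8, 58.6, 55.0])]
stand [(0.87, [319.9, 205.6, 22.9, 43.9])]
dish [(0.94, [264.4, 256.3, 20.3, 26.6]), (0.61, [321.0, 206.0, 20.0, 39.3])]
forceps [(0.68, [260.7, 252.9, 27.3, 28.6]), (0.59, [217.8, 167.5, 39.9, 4.1])]
amber [(0.83, [290.9, 151.2, 23.5, 30.9])]
0.7 [ 9.75915769e-01  2.18147683e-01  1.08433423e-05 -2.20301137e-05]
```

View pics/side0.png

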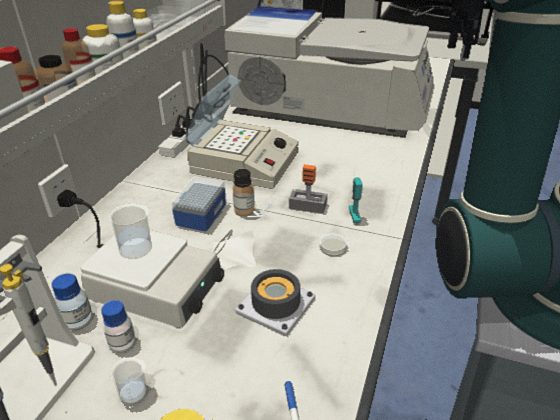

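View pics/top0.png

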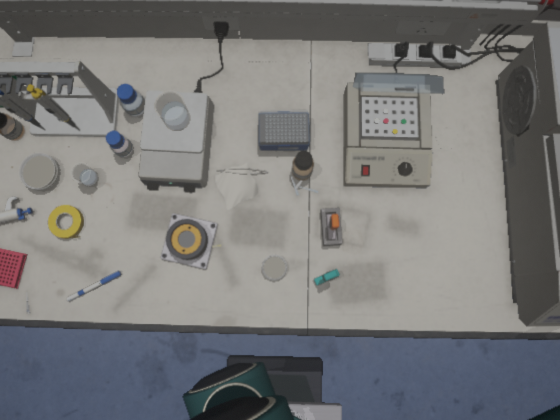

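Side: the fixture is at about (275,300), the stand with the orange spanner at (308,190), and the turquoise decoy at (356,200). Top: the fixture is at (188,240), the stand at (331,227), and the decoy at (327,278). Next I'll rectify close-ups onto the known planes.

```bash
cat > h.py <<'E'
import numpy as np,cv2,pickle
def load(f): return pickle.load(open(f,"rb"))
def proj(p,X):
    r,_=cv2.Rodrigues(p["R"]); return cv2.projectPoints(np.asarray(X,float).reshape(-1,1,3),r,p["t"],p["intrinsics"],np.array(p["distortion"]))[0][:,0]
def ray(p,uv,z):
    u=cv2.undistortPoints(np.array([[uv]],float),p["intrinsics"],np.array(p["distortion"]))[0,0]
    d=p["R"].T@np.array([u[0],u[1],1]); C=-p["R"].T@p["t"]; return C+d*(z-C[2])/d[2]
def ortho(p,c,z,half,s):  # image: col=world -y, row=world -x (as top view)
    n=int(2*half*s); j,i=np.meshgrid(np.arange(n),np.arange(n))
    X=np.stack([c[0]+half-i/s,c[1]+half-j/s,np.full(i.shape,z)],-1).reshape(-1,3)
    m=proj(p,X).astype(np.float32).reshape(n,n,2)
    return cv2.remap(p["image"],m[...,0],m[...,1],cv2.INTER_CUBIC)
E
python3 - <<'E'
from h import *
T=load("pics/top0.pkl");S=load("pics/side0.pkl")
f=ray(T,(187.5,239),52); st=ray(T,(331,227),30)
print("fixture",f,ray(S,(276,286),45),"stand",st,ray(S,(308,196),30))
for n,uv,z in (("amber",(303,163),100),("dish",(274.5,269),8),("decoy",(327,278),60)): print(n,ray(T,uv,z))
c=np.round(f);d=np.round(st);print(c,d)
rows=[np.hstack([ortho(T,c,42,70,2.1),ortho(S,c,42,70,2.1)]),np.hstack([ortho(T,d,30,70,2.1),ortho(S,d,30,70,2.1)])]
cv2.imwrite("pics/m1.png",np.vstack(rows)[:,:,::-1])
E
```

```text
fixture [509.55023056 197.82163081  52.        ] [510.88104004 197.51238685  45.        ] stand [ 548.52720305 -128.7167906    30.        ] [ 549.11230591 -127.64468514   30.        ]
amber [680.10768295 -58.63653877 100.        ]
dish [ 4.49954537e+02 -3.69931974e-01  8.00000000e+00]
decoy [ 429.65335625 -117.71935452   60.        ]
[510. 198.  52.] [ 549. -129.   30.]
```

View pics/m1.png

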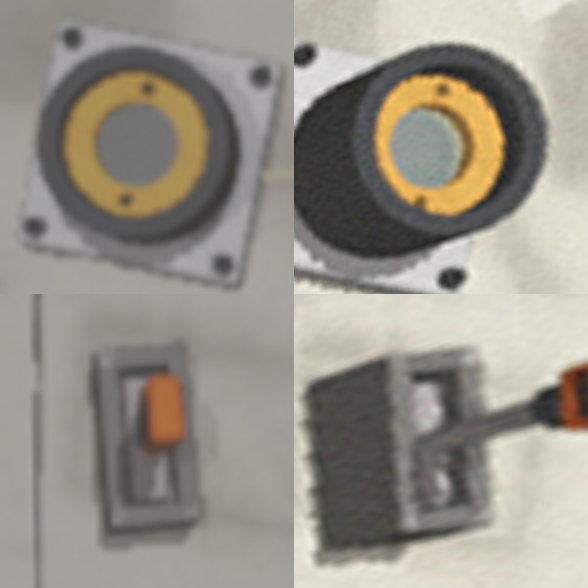

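The mosaic shows the ring holes at (148,88)/(126,200) in the top view and at the same place in the side view. That puts the ring centre near (511,202.5) with the hole line at about -0.195 rad. The stand centre is near (550.7,-128.7) with yaw about 0.085. I'll refine these numerically, then move above the spanner.

```bash
cat >> h.py <<'E'
def blob(m):
    m=m.astype(np.uint8); n,l,s,c=cv2.connectedComponentsWithStats(m); return c[1+s[1:,4].argmax()],s[1:,4].max()
def orange(p,lo,hi):
    h=cv2.cvtColor(p["image"],cv2.COLOR_RGB2HSV); m=(h[...,0]<13)&(h[...,1]>150)&(h[...,2]>90)
    k=np.zeros_like(m); k[lo[1]:hi[1],lo[0]:hi[0]]=1; return m&k
def box(x,y,yaw,z0,z1,a,b):
    c,s=np.cos(yaw),np.sin(yaw); return [(x+c*u-s*v,y+s*u+c*v,z) for u in(-a,a) for v in(-b,b) for z in(z0,z1)]
def hullc(p,X):
    h=cv2.convexHull(proj(p,X).astype(np.float32)); m=cv2.moments(h); return np.array([m["m10"],m["m01"]])/m["m00"],m["m00"]
def holes(p,c,yaw):
    out=[]
    g=cv2.cvtColor(ortho(p,c,42,45,6),cv2.COLOR_RGB2GRAY)
    for s in(1,-1):
        X=(c[0]+s*27*np.cos(yaw),c[1]+s*27*np.sin(yaw)); i=int((c[0]+45-X[0])*6);j=int((c[1]+45-X[1])*6)
        w=g[i-27:i+28,j-27:j+28].astype(float); w=np.clip(np.median(w)-25-w,0,None)
        yy,xx=np.mgrid[-27:28,-27:28]; w[(yy**2+xx**2)>27**2]=0
        out.append((c[0]+45-(i+(w*yy).sum()/w.sum())/6,c[1]+45-(j+(w*xx).sum()/w.sum())/6))
    a,b=np.array(out); d=a-b; return (a+b)/2,np.hypot(*d),np.arctan2(d[1],d[0])
def quat(psi): return [float(np.cos(psi/2)),float(np.sin(psi/2)),0.,0.]
E
cat > go1.py <<'E'
from h import *
from scipy.optimize import least_squares
T=load("pics/top0.pkl");S=load("pics/side0.pkl")
for p in(T,S): print("holes",holes(p,(511.3,202.5),-.195))
a=blob(orange(T,(310,200),(350,250)));b=blob(orange(S,(290,155),(330,195)))
f=lambda v:np.r_[hullc(T,box(v[0],v[1],.085,71,113,15,8))[0]-a[0],hullc(S,box(v[0],v[1],.085,71,113,15,8))[0]-b[0]]
for sel in(slice(0,2),slice(2,4),slice(0,4)):
    r=least_squares(lambda v:f(v)[sel],[550,-129]);print("handle",r.x,f(r.x))
print(a,b,hullc(T,box(550,-129,.085,71,113,15,8)),hullc(S,box(550,-129,.085,71,113,15,8)))
E
python3 go1.py; python3 - <<'E'
from station import bot,claw
from h import quat
bot.servo_line([250,-400,450],v=250)
bot.reach([550,-129,380],quat(.085)); print(bot.read_t(),bot.read_joints(),bot.read_tool_pos())
claw.move_gripper(50,40); print(bot.read_t(),bot.read_contact_force(),bot.read_torque())
E
```

```text
holes (array([511.47263648, 203.03657743]), np.float64(54.146281249803906), np.float64(-0.19615706793910542))
holes (array([510.0718769 , 202.98662016]), np.float64(55.77412673774364), np.float64(-0.20189867250161875))
handle [ 552.20674085 -129.        ] [-0.67346306  0.34204193 -1.1324831   0.36305007]
handle [ 549.44831479 -129.        ] [-0.68024661  1.58554298  0.00832003  0.57006671]
handle [ 550. -129.] [-0.67888756  1.33675166 -0.2199639   0.5286438 ]
(array([334.74358974, 220.66666667]), np.int32(39)) (array([308.74842767, 172.81132075]), np.int32(159)) (array([334.06470218, 222.00341833]), 150.87077907286584) (array([308.52846378, 173.33996455]), 266.17395258368924)
3.2417 [-2.76823017e-01 -1.16604459e-01  1.71399603e+00 -1.97392438e-04
  1.54427514e+00  1.20945721e+00] [ 549.90015348 -129.75101913  380.01206395]
3.6833 [-0.66280584 -0.34793494  0.77973749] [ 0.03306377  0.03926777 -0.0429402 ]
```

```bash
python3 - <<'E'
from station import bot,claw,cams
from h import *
P=.085+np.pi
bot.reach([551,-129,340],quat(P)); print(bot.read_t(),bot.read_joints().round(3))
bot.servo_line([551,-129,247],v=100); bot.sleep(.2)
print(bot.read_tool_pos(),bot.read_contact_force())
claw.move_gripper(5,80); print(bot.read_t(),bot.read_grip_width(),bot.read_gripper_force(),bot.read_contact_force(),bot.read_torque())
ps=[]
for n in("side","top"):
    p=cams.get_image(n); pickle.dump(p,open(f"pics/{n}1.pkl","wb")); ps.append(p["image"])
s=cv2.resize(ps[0][130:240,260:400],None,fx=2.8,fy=2.8,interpolation=3);t=cv2.resize(ps[1][180:290,260:400],None,fx=2.8,fy=2.8,interpolation=3)
cv2.imwrite("pics/g1.png",np.hstack([s,t])[:,:,::-1])
E
```

```text
6.3333 [-0.275 -0.097  1.761  0.     1.478 -1.93 ]
[ 551.09603679 -129.01322191  247.5615779 ] [1.38014449 0.281611   0.34783927]
8.0167 15.362329926798804 77.97338962554932 [-0.78706091 -0.33746211  2.22149219] [0.13830497 0.07646889 0.03990182]
```

View pics/g1.png

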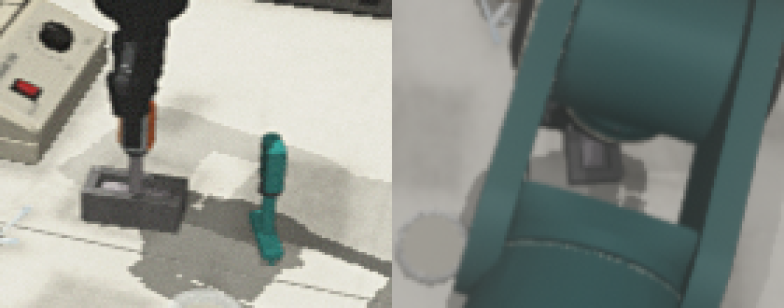

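The spanner is gripped: side shows the fingers on the orange handle, with the decoy untouched. Next I lift it, hover over the ring, and measure the offset in the side view.

```bash
python3 - <<'E'
from station import bot,claw,cams
from h import *
P=-.198+np.pi
bot.servo_line([551,-129,340],v=120)
print(bot.read_grip_width())
bot.reach([511,203,330],quat(P)); bot.sleep(.3)
print(bot.read_t(),bot.read_tool_pos(),bot.read_joints().round(3),bot.read_contact_force(),bot.read_torque(),bot.read_grip_width())
p=cams.get_image("side"); pickle.dump(p,open("pics/side2.pkl","wb"))
for d in cams.silhouettes(p,"spanner"): print(d["score"],d["extent"])
u=proj(p,[(511,203,91)])[0]; print(u)
x,y=int(u[0]),int(u[1])
c=p["image"][y-50:y+50,x-65:x+65]
c=cv2.resize(c,None,fx=6,fy=6,interpolation=cv2.INTER_CUBIC).copy()
for dx in(-27,0,27):
  for z in (91.4,98.4,108.4):
    q=(proj(p,[(511+dx*np.cos(-.198),203+dx*np.sin(-.198),z)])[0]-[x-65,y-50])*6+2.5
    cv2.circle(c,tuple(int(v) for v in q),2,(255,0,255),-1)
cv2.imwrite("pics/h1.png",c[:,:,::-1])
E
```

```text
15.204753445434903
10.6083 [511.23413261 202.46617553 330.01575818] [ 0.331 -0.128  1.806 -0.     1.464 -1.041] [ 0.73796645  0.08845655 -1.8276283 ] [ 0.02996547  0.00384091 -0.02405199] 14.903108746784149
0.86 [350.9, 177.8, 10.5, 46.9]
0.79 [256.2, 226.2, 35.6, 49.5]
[274.64086846 269.44045923]
```

View pics/h1.png

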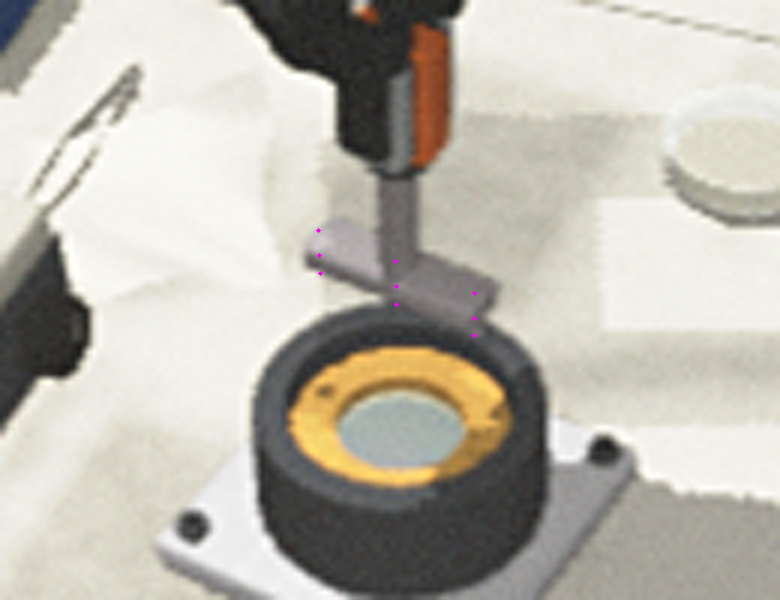

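The hover picture shows the foot bar from (305,250) to (497,290) and the shaft centred at column 399. Both are close to the magenta predictions, and the holes are visible at (327,391) and about (492,412). I'll quantify the offset.

```bash
python3 - <<'E'
from h import *
p=load("pics/side2.pkl"); o=np.array([274-65,269-50])
t=lambda X:((proj(p,X)-o)*6+2.5).round(1)
print("foot",t(box(511.23,202.47,-.198,98.4,108.4,30,9)))
print("shaft",t([(511.23,202.47,z) for z in (110,120,130,140)]))
g=cv2.cvtColor(p["image"],cv2.COLOR_RGB2GRAY)
y0=269-50; 
for r in (30,32,34,36,38): print(r*6,g[y0+r,209+58:209+76])
for q in holes(p,(511.3,202.5),-.195)[:2]: print(q)
print(t([(511.3+s*27*np.cos(.197),202.8-s*27*np.sin(.197),42) for s in(1,-1)]))
E
```

```text
foot [[498.2 302.8]
 [498.5 277.4]
 [467.3 338.7]
 [467.4 313.3]
 [327.5 234.2]
 [326.7 209.2]
 [295.1 268.2]
 [294.1 243.1]]
shaft [[395.5 256. ]
 [395.1 230.4]
 [394.8 204.5]
 [394.4 178.2]]
180 [185 185 185 193 166 108  97  97  99 100  94 128 177 195 190 188 186 187]
192 [182 184 184 185 160 104 101 103 109 101 103 124 175 188 188 190 187 187]
204 [188 189 183 188 165 118  99 105 104 109 100 126 169 183 189 190 194 184]
216 [176 183 185 186 168 126 101 107 113 105  95 124 168 181 186 185 186 189]
228 [172 172 174 171 138 103  99 100 107 104  99 130 174 193 190 189 190 192]
[509.40972831 203.11539061]
57.18610015982262
[[323.8 391.2]
 [472.9 454.9]]
```

Relative to the side view, the spanner and ring are nearly aligned. Next I descend gently and feel for the holes.

```bash
cat >> h.py <<'E'
def feel(bot,x,y,psi,zs,zend,step=.4,lim=3.0):
    """descend in small steps; returns (z, dF, n)"""
    bot.servo_line([x,y,zs],v=40,rot=quat(psi)); bot.sleep(.1)
    f0=np.mean([bot.read_contact_force() for _ in range(3)],0); z=zs
    while z>zend:
        z-=step; bot.servo_line([x,y,z],v=15); f=np.array(bot.read_contact_force())-f0
        if f[2]>lim: 
            f=np.mean([bot.read_contact_force() for _ in range(3)],0)-f0
            if f[2]>lim: break
    return bot.read_tool_pos(),f
E
python3 - <<'E'
from station import bot,claw,cams
from h import *
P=-.198+np.pi
bot.servo_line([511.1,202.9,290],v=80); bot.sleep(.2); print(bot.read_t(),bot.read_tool_pos())
f=[bot.read_contact_force() for _ in range(6)];print(np.std(f,0),bot.read_t())
for dx,dy in((0,0),(1.2,0),(-1.2,0)):
    x,y=511.1+dx*.98+dy*.197,202.9-dx*.197+dy*.98
    q,f=feel(bot,x,y,P,283,277.5); print(dx,dy,q.round(2),f.round(2),bot.read_torque().round(3),bot.read_t())
    if q[2]<279: break
E
```

```text
11.5583 [511.1762266  202.94077746 290.54863225]
[0.0000000e+00 6.9388939e-18 0.0000000e+00] 11.5583
0 0 [511.09 202.91 277.38] [0.86 0.35 0.81] [ 0.002  0.01  -0.024] 15.4833
```

No contact at 3 mm below the ring face, so the pins appear to be in the holes. I continue down until the foot lands.

```bash
python3 - <<'E'
from station import bot,claw,cams
from h import *
P=-.198+np.pi
q,f=feel(bot,511.1,202.9,P,277.4,272.4,step=.4,lim=3); print(q.round(2),f.round(2),bot.read_torque().round(3),bot.read_t())
# wiggle yaw to confirm engagement
bot.servo_line([511.1,202.9,float(q[2])+.6],v=15);bot.sleep(.1)
t0=np.array(bot.read_torque());print(t0.round(3))
for a in (.03,-.03,-.06):
    bot.servo_line([511.1,202.9,float(q[2])+.6],v=15,rot=quat(P+a)); bot.sleep(.1)
    print(a,bot.read_torque().round(3),bot.read_contact_force().round(2),bot.read_t())
E
```

```text
[511.16 202.91 273.06] [-0.26 -3.17  7.58] [-0.113  0.317  0.019] 18.8333
[ 0.019  0.007 -0.018]
0.03 [-0.219 -0.061 -0.007] [ 0.11 -1.05 -2.41] 19.5333
-0.03 [-0.007 -0.008  0.004] [-0.29 -0.13 -2.  ] 19.8833
-0.06 [-0.208 -0.138  0.148] [ 0.49 -1.4  -1.68] 20.2333
```

Engaged: the foot landed at z=273.06, and turning clockwise gives about 0.15 N m, which matches the thread friction. Now I turn the ring home.

```bash
python3 - <<'E'
from station import bot,claw,cams
from h import *
P=-.198+np.pi; z=273.6; a=-.06; t0=-.018; log=[]
def turn(a,v=15):
    bot.servo_line([511.1,202.9,z],v=v,rot=quat(P+a)); 
def mz(n=3):
    m=[]
    for _ in range(n): bot.sleep(.03); m.append(bot.read_torque()[2])
    return float(np.median(m))-t0
while a>-1.15 and bot.read_t()<50:
    m=mz(); log.append((round(a,3),round(m,3),round(float(bot.read_t()),2)))
    if m>.54: break
    a-= .03 if m<.22 else (.008 if m<.4 else .004)
    turn(a)
print(log[:6],log[-14:],len(log)); print(bot.read_contact_force().round(2),bot.read_torque().round(3),bot.read_tool_pos(),bot.read_joints().round(3))
E
```

```text
[(-0.06, 0.107, 20.33), (-0.09, 0.112, 20.68), (-0.12, 0.108, 21.03), (-0.15, 0.124, 21.38), (-0.18, 0.131, 21.73), (-0.21, 0.147, 22.08)] [(-0.87, 0.161, 29.78), (-0.9, 0.201, 30.13), (-0.93, 0.167, 30.48), (-0.96, 0.19, 30.83), (-0.99, 0.163, 31.18), (-1.02, 0.194, 31.53), (-1.05, 0.222, 31.88), (-1.058, 0.23, 32.23), (-1.066, 0.265, 32.58), (-1.074, 0.367, 32.93), (-1.082, 0.487, 33.28), (-1.086, 0.496, 33.63), (-1.09, 0.485, 33.98), (-1.094, 0.583, 34.33)] 41
[ 8.06  0.22 -2.28] [ 0.235 -1.995  0.595] [511.34196766 202.8260673  273.73034089] [ 3.310e-01 -9.100e-02  1.865e+00 -1.000e-03  1.366e+00  5.200e-02]
```

The torque rose at about 15 N m/rad to 0.58 N m, so the ring is home. Now I back off the load, lift out, and return to the stand.

```bash
python3 - <<'E'
from station import bot,claw,cams
from h import *
P=-.198+np.pi; a=-1.094
while a<-1.03:
    a+=.016; bot.servo_line([511.1,202.9,273.6],v=15,rot=quat(P+a)); bot.sleep(.05)
    f=bot.read_contact_force(); m=bot.read_torque(); print(round(a,3),m.round(3),f.round(1))
    if m[2]<.04: break
bot.servo_line([511.1,202.9,285],v=20); print(bot.read_contact_force().round(1),bot.read_torque().round(3))
bot.servo_line([511.1,202.9,345],v=80)
bot.reach([551.1,-129,345],quat(.085+np.pi)); 
bot.servo_line([551.1,-129,275],v=80); bot.sleep(.2); print(bot.read_t(),bot.read_tool_pos(),bot.read_tcp_rot(),bot.read_joints().round(2))
p=cams.get_image("side"); pickle.dump(p,open("pics/side3.pkl","wb"))
c=cv2.resize(p["image"][130:230,250:380],None,fx=6,fy=6,interpolation=2); cv2.imwrite("pics/r1.png",c[:,:,::-1])
E
```

```text
-1.078 [ 0.166 -1.914  0.361] [ 8.9  0.4 -2.7]
-1.062 [ 0.213 -1.857  0.32 ] [ 7.5  0.5 -2.9]
-1.046 [ 0.094 -1.557  0.164] [ 6.3  0.4 -2.3]
-1.03 [ 0.055 -1.312  0.138] [ 6.2 -0.2 -1.6]
[-0.2  1.1 -2.6] [ 0.016 -0.005  0.014]
40.05 [ 551.16511003 -129.00438417  275.48220949] [-4.25000596e-02  9.99096393e-01 -1.09996511e-04  3.60075868e-04] [-0.27 -0.06  1.83  0.    1.37 -1.93]
```

View pics/r1.png

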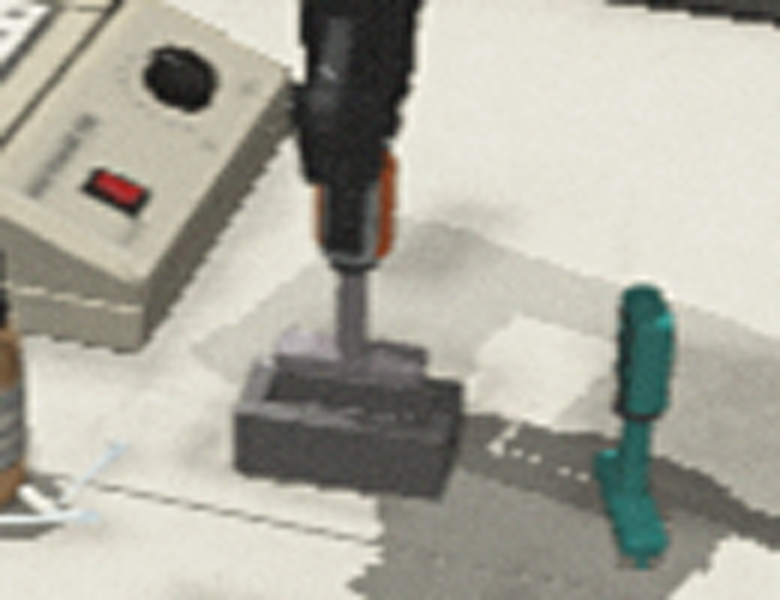

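The spanner hangs upright just above the well, with the foot at (275-428, 345-370). I lower it by feel.

```bash
python3 - <<'E'
from station import bot,claw,cams
from h import *
P=.085+np.pi
bot.servo_line([551.1,-129,264],v=40)
q,f=feel(bot,551.1,-129,P,264,246.0,step=1,lim=4); print(q.round(2),f.round(2),bot.read_torque().round(3),bot.read_t())
if q[2]<249.5:
    claw.move_gripper(40); print(bot.read_t(),bot.read_grip_width())
    bot.servo_line([551.1,-129,345],v=120)
    bot.reach([500,-250,420],quat(P)); bot.sleep(.2)
    A=[]
    for n,(x,y) in(("side",(315,190)),("top",(331,227))):
        p=cams.get_image(n); A.append(cv2.resize(p["image"][y-50:y+50,x-65:x+65],None,fx=3,fy=3,interpolation=2))
        if n=="top": B=cv2.resize(ortho(p,(511.3,202.8),42,50,3),(390,300))
        else: D=cv2.resize(ortho(p,(511.3,202.8),42,50,3),(390,300))
    cv2.imwrite("pics/e1.png",np.vstack([np.hstack(A),np.hstack([D,B])])[:,:,::-1])
print(bot.read_t())
E
```

```text
[ 551.25 -129.07  247.13] [-2.98 -0.1  13.78] [0.186 0.835 0.009] 45.375
45.7333 40.24182879216139
47.6667
```

View pics/e1.png

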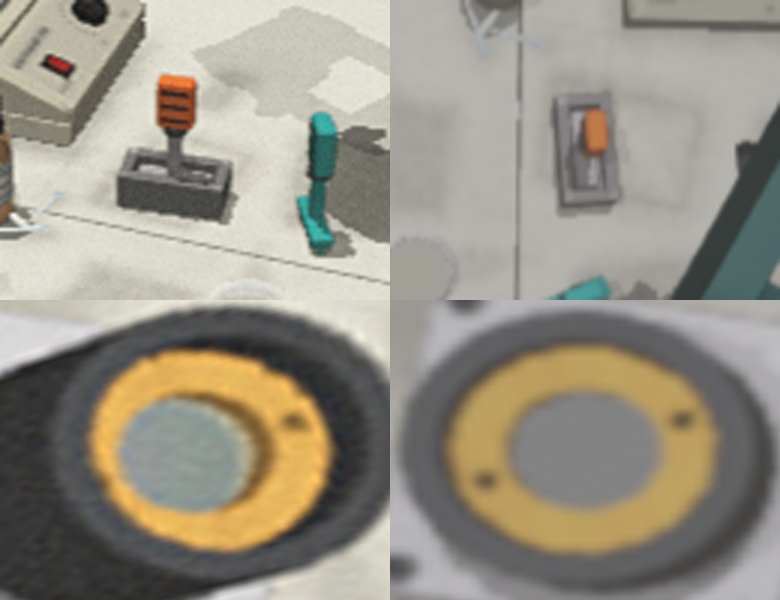

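The final picture shows the spanner upright in its stand, and the ring holes now lie at about -1.18 rad, a turn of about 0.98. The dish and the decoy are unmoved.

```bash
python3 -c "
from station import bot
print(bot.close_job(),bot.read_t())"
```

```text
the job is handed in; nothing more can be done
the job is handed in; nothing more can be done
```

The job is handed in: the ring was turned about 0.98 rad clockwise to its stop and nipped to about 0.58 N m at the wrist (0.4–0.6 N m on the lens, allowing for thread friction), and the spanner is upright in its stand, released, at about 48 s.

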